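# Take the blade nut off the desk fan

## Robot

A 6-joint arm with a two-finger parallel gripper is mounted at the origin on the work surface. World frame = base frame: x ahead of the robot, y to its left, z up, the work surface at z = 0. Lengths are in m, angles in rad, forces in N, time in s.
With the tool pointing down it reaches from about 0.275 to 0.75 m from the base axis. Payload 10.2 kg.
Tool frame: the origin (TCP) lies on the centre line of the jaws, within the pads' length; the fingertips stand 19 mm ahead of it and the grasp point (between the pads) is the TCP; x points along the fingers, y is the direction in which the jaws open and shut, and the axes are right-handed (so a half turn about x gives the same grasp; the last joint's range is limited). The gripper opens to 88 mm and grips with 3 to 60 N. Pads are 18 mm wide; open, the fingers measure 123 mm over their backs; the gripper's body (75 mm by 187 mm) begins 45 mm behind the grasp point.
Start: joints at [-1.572, 0.313, 1.498, -0, 1.331, -0.223], TCP at [0.115, -0.512, 0.258] pointing down, gripper open.
Joint ranges: [-2.94, 2.94], [-0.97, 2.17], [0.19, 2.56], [-1.23, 4.37], [0.02, 3.11], [-2.88, 2.88]. Speed limits (rad/s): [2.39, 2.39, 3.01, 3.14, 3.14, 3.14].

## Interface

Orientations are given as a 3x3 rotation matrix whose columns are the frame's x, y, z axes.
In Python, from cell import r gives the robot as it stands. The module is installed in compiled form; this text tells all that it offers.
- The arm moves only by the tool arm_command, never from a script. Its argument "targets" is a list of rows, each a list of 3 entries, a list of its own where there are three numbers: the turn, a rotation vector about the tool's x, y, z in degrees, then the shift along the tool's x, y, z in cm, then the finger opening in cm, from 0 to 8.81. In form: [[[ax, ay, az], [dx, dy, dz], jaw], ...]. A call has exactly 10 rows; each row is the pose to reach, as a shift and turn from the pose commanded when the call began, along the tool's axes at that moment; what a row does not reach only later rows make up. A row lasts 1/10 s, in which the tool goes at most 50 mm and 8.59 degrees, less where a joint would pass 70% of its speed; a pose out of reach is approached as far as the arm can. A call with a gripper value outside its range is refused whole. The fingers move at their own pace and stop on an object; "newtons" is the grip in N (left out, the last holds). Time passes only in rows, so rows that repeat a pose let the fingers close, or fill a call up. It gives the time, the measured TCP pose, the force and the opening at its end, in the units of the state.
- r.get_state(): the state, without advancing time (a new reading comes with each control period).
- r.grab_frame(name): name is "scene" or "top" or "wrist"; returns a dict with "pixels" (400x640x3 uint8, red, green, blue), "range_z" (400x640 float32, m along the optical axis (not along the pixel's ray), 0 where there is no reading), "fovy" (degrees; the focal length in pixels is half the picture's height over the tangent of half this angle, whatever the lens; pixels are square), "cx", "cy" (the principal point, pixels), "extrinsics" (4x4, takes a point from camera to world coordinates). Camera axes: x right, y down, z forward; pixel columns grow to the right and rows downward; lengths in m; the calibration is good to about 2 mm. A picture is of the moment at which its call begins.
- r.finish_job(): hands the job in, once; it reports no verdict.
The state is a dict: "t": time; "joint_pos": joint angles; "joint_vel": joint speeds; "joint_efforts": joint torques, N m; "tool_pos": TCP position; "orientation": TCP orientation; "ft_force": force on the tool from outside, world axes, zero at the start; "ft_torque": the same for the moment, N m; "gripper_width": finger opening in m.
Only numpy, scipy, OpenCV 4.12 (cv2) and the standard library are available. Lean on these libraries where they do the work, as an engineer would, in place of code of your own. Each camera call takes 0.05 s, during which the arm holds its last target.

## Task

The desk fan has been tipped to face the ceiling with its front guard off, ready for cleaning: unscrew the orange blade nut, which may have an ordinary or a reverse thread, so try it both ways to find which way it loosens. Lift the nut off and finish while still holding it in the gripper, upright and steady, straight above the shaft with about 10 cm of air beneath it. Leave everything else on the table where it is.

Things in the scene. Friction and masses are not known exactly. Their poses are not given: they have to be found in the camera images.
- nut: Orange plastic blade nut, about 60 g, on the fan's shaft, axis vertical. Skirt 58 mm diameter, 24 mm tall; on it a round ribbed grip 40 mm diameter, from 24 to 58 mm above the origin. Origin: centre of the underside, 95 mm above the table at the start; z up, x towards a white mark on top. It turns almost freely between its stops and stays where it is left; which way loosens cannot be seen.
- nut_grip (a point): Point on the nut's axis 45 mm above its underside, a good height to grip (the skirt's top is 21 mm lower). Thread of the nut: the wrong way it comes up hard after 10 to 24 degrees; the loosening way it turns 66 to 82 degrees to a hard end stop, and lifts straight off when within 10 degrees of that stop or against it. Before that it rises only 1.5 mm.
- shaft (a point): Centre of the fan's hub face on the shaft axis, where the nut's underside rests, 95 mm above the table; z up. The steel stem rises 18 mm above it inside the nut, so the nut is clear once it has risen 25 mm.
- fan: White desk fan facing the ceiling, fixed to the table, will not move and its grey blades are locked: dish 236 mm diameter with its rim 96 mm above the table, a yoke arm on each side at y = +-128 mm reaching 87 mm up. Origin: centre of its base on the table, under the shaft; z up.
- guard: Bystander: round white wire guard of the fan, 232 mm diameter, 10 mm thick, lying flat to the robot's left. Origin: centre of its underside.
- mug: Bystander: white ceramic mug, 80 mm diameter, 90 mm tall, handle at its +y, standing on the coaster to the right. Origin: centre of its underside.
- coaster: Bystander: round glass coaster, 100 mm diameter, 6 mm thick, under the mug. Origin: centre of its underside.
- remote: Bystander: grey remote, 170 x 44 x 18 mm, lying beyond the fan. Origin: centre of its underside, x along its length.
- pen: Bystander: stainless steel pen, 135 mm long, 10 mm thick, lying beyond the fan. Origin: centre of its underside, x along its length.
- lid_handle (a point): Bystander: knob of the half-open flap lid of the small oak box (120 x 180 x 75 mm, fixed) far right.
There are look-alikes about, which are no part of the job. Of the things like the nut, leave any that is purple; of the rest the smaller one is meant.

How it is judged:
On the way, in this order (a step that is already met when the one before it is completed fails the run):
1. the nut is turned loose, at least 49 degrees from where the thread holds it, while still seated on the shaft (angle between the x axis of nut and the x axis of fan, either way round above 0.85 rad and z of nut in the frame of shaft below 0.006 m and horizontal distance between nut and shaft below 0.006 m), for 0.05 s.
2. the nut is lifted clear of the shaft in the fingers (z of nut in the frame of shaft above 0.03 m and contact force between nut and the fingers above 1 N), for 0.2 s.
At the end, for the whole second after the job is handed in: The gripper still holds the nut, upright within 17 degrees and slower than 30 mm/s, its underside 60 to 150 mm above the hub face and within 50 mm of the shaft's axis sideways, not touching the fan (z of nut in the frame of shaft between 0.06 and 0.15 m and horizontal distance between nut and shaft below 0.05 m and angle between nut's own z axis and vertical below 0.3 rad and linear speed of nut below 0.03 m/s and contact force between nut and the fingers above 1 N and contact force between nut and fan below 0.1 N); the arm keeps its last pose, push and grip.
It fails at once if the mug, coaster, remote, pen or guard is moved by more than 30 mm, or the oak box's lid knob by more than 20 mm (distance of any of mug, coaster, remote, pen, guard from where it was at the start of the episode above 0.03 m or distance of lid_handle from where it was at the start of the episode above 0.02 m).
It also fails if it takes over 51 s, if anything falls off the work surface, if the arm or the gripper's body presses on something with over 40 N, if the wrist force passes 120 N, or if a joint passes its speed limit or range.

## Working session

There is one attempt and no reset: what is moved stays moved. The work goes in short steps, Python scripts to look and compute and a tool call to move; the robot and the scene stay as the last step left them, time stands still between calls to the robot, and variables do not carry over. Pictures are saved under pics/ and viewed, and the job is handed in when it is done.

Besides the shell and the picture viewer there is one more tool, called as a command line: name --argument value ..., lists and objects as JSON in quotes. arm_command: Moves the arm, as the interface text tells. Its arguments: {"type":"object","properties":{"targets":{"type":"array"},"newtons":{"type":"number"}},"required":["targets"]}

```bash
mkdir -p pics
cat > h.py <<'E'
import numpy as np, cv2
from cell import r
def grab(n,fn):
    f=r.grab_frame(n); cv2.imwrite('pics/'+fn,f['pixels'][:,:,::-1]); np.savez(fn+'.npz',**f); return f
def pts(f):
    H,W=f['range_z'].shape; fl=H/2/np.tan(np.radians(f['fovy'])/2)
    u,v=np.meshgrid(np.arange(W),np.arange(H)); z=f['range_z']
    P=np.stack([(u-f['cx'])/fl*z,(v-f['cy'])/fl*z,z],-1)
    E=f['extrinsics']; return P@E[:3,:3].T+E[:3,3]
E
python3 - <<'E'
from h import *
for n in ['scene','top']:
    f=grab(n,n+'0.png'); P=pts(f); print(n,f['fovy'],f['extrinsics'].round(3).tolist())
    hsv=cv2.cvtColor(f['pixels'],cv2.COLOR_RGB2HSV)
    for nm,lo,hi in [('or',(3,110,90),(22,255,255)),('pu',(125,60,40),(165,255,255))]:
        m=cv2.inRange(hsv,lo,hi); k,l,s,c=cv2.connectedComponentsWithStats(m)
        for i in range(1,k):
            if s[i,4]>40:
                q=P[(l==i)&(f['range_z']>0)]; print(nm,s[i],c[i].round(1),np.median(q,0).round(3),q.min(0).round(3),q.max(0).round(3))
s=r.get_state(); print(s)
E
```

```text
scene 42.89689980046663 [[-0.884, 0.312, -0.348, 1.139], [0.467, 0.61, -0.64, 0.982], [0.012, -0.728, -0.685, 1.197], [0.0, 0.0, 0.0, 1.0]]
or [  131     0   279    92 14072] [261.   35.4] [ 0.237 -1.552 -0.061] [-1.146 -1.983 -0.775] [ 0.803 -0.444  0.369]
or [340   0  16  32 154] [349.   10.3] [-0.367 -1.549 -0.038] [-0.403 -1.572 -0.191] [-0.292 -1.525  0.023]
or [440  35  23  34 431] [447.5  52.3] [-1.374 -1.749 -0.751] [-1.457 -1.804 -0.771] [ 0.212 -0.056  0.493]
or [    0    78   185   322 40410] [ 78.6 242.4] [ 1.389 -1.249 -0.744] [ 0.833 -2.504 -0.782] [ 1.801  0.137 -0.297]
or [277  85  29  35 653] [291.9 101.2] [ 0.436 -0.624  0.092] [ 0.349 -0.719 -0.01 ] [ 0.481 -0.596  0.107]
or [ 236  103   56   65 1529] [262.6 133.6] [ 0.634 -0.446  0.1  ] [ 0.469 -0.978 -0.146] [ 0.698 -0.373  0.153]
or [314 172  26  32 645] [326.6 188.6] [ 0.537 -0.127  0.034] [ 0.452 -0.263 -0.008] [ 0.57  -0.1    0.084]
or [370 193  19  25 363] [379.1 205.7] [0.476 0.092 0.123] [ 0.405 -0.01   0.057] [0.497 0.112 0.157]
or [187 195  26  71 579] [200.6 236.4] [ 0.901 -0.664 -0.544] [ 0.866 -0.696 
[... 5123 characters left out ...]
        1.33098223e+00, -2.23400969e-01]), 'joint_vel': array([ 0.00016583, -0.00127637, -0.00150785, -0.00161187,  0.00185279,
       -0.00108707]), 'joint_efforts': array([ 2.30312195e-03, -4.02811217e+01, -2.52643472e+01,  6.94931787e-02,
        3.42021743e-02, -4.67012421e-05]), 'tool_pos': array([ 0.11546011, -0.51196196,  0.25724921]), 'orientation': array([[-3.13429988e-05,  2.19969324e-01, -9.75506789e-01],
       [ 1.07024808e-03, -9.75506223e-01, -2.19969231e-01],
       [-9.99999427e-01, -1.05092876e-03, -2.04846456e-04]]), 'ft_force': array([-0.1782158 ,  0.34704463, -0.00950299]), 'ft_torque': array([ 0.01043684, -0.03689251, -0.00531082]), 'gripper_width': 0.08804874915386181}
```

View pics/scene0.png

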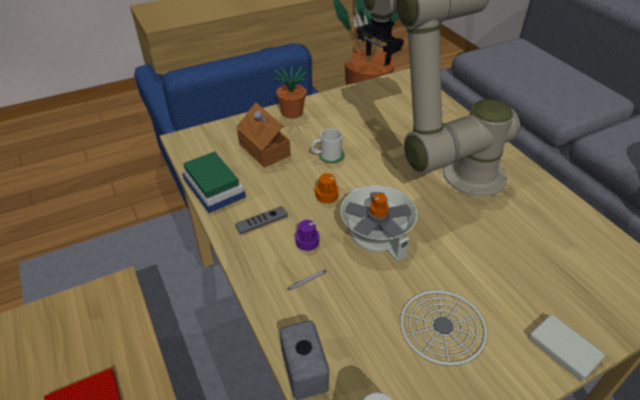

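View pics/top0.png

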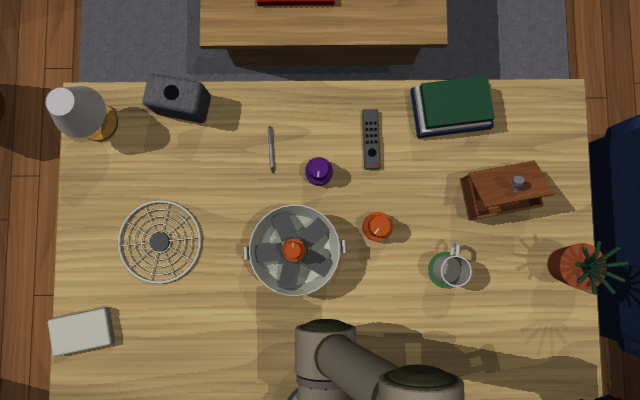

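Run:
```python
import numpy as np,cv2
a=cv2.imread('pics/top0.png')[215:285,255:405]
cv2.imwrite('pics/crop0.png',cv2.resize(a,None,fx=5,fy=5,interpolation=cv2.INTER_CUBIC))
from h import pts
f=np.load('top0.png.npz'); P=pts(f); hsv=cv2.cvtColor(f['pixels'],cv2.COLOR_RGB2HSV)
# grip top of nut at z~.153 (grip .119-.153)
sel=np.zeros(P.shape[:2],bool); sel[225:275,270:320]=1
q=P[sel&(P[...,2]>.143)]; print(len(q),q.min(0),q.max(0),q.mean(0), np.median(q,0))
q=P[sel&(P[...,2]>.105)]; print(len(q),q.min(0),q.max(0),(q.min(0)+q.max(0))/2)
# any other orange at 2nd lookalike
sel=np.zeros(P.shape[:2],bool); sel[215:270,300:360]=1
q=P[sel&(P[...,2]>.07)]; print(len(q),q.min(0),q.max(0))
m=(P[...,2]>.08)&(P[...,2]<.11)&(np.hypot(P[...,0]-.465,P[...,1]-.085)<.16)
q=P[m]; c,rad=cv2.minEnclosingCircle(q[:,:2].astype(np.float32)); print(c,rad)
```

```text
229 [ 0.44473426 -0.0005551   0.14353459] [0.48411304 0.09952071 1.31132919] [0.46577146 0.07474724 0.21273127] [0.46463225 0.07754164 0.15198505]
425 [ 0.43630314 -0.0005551   0.11081304] [0.49170038 0.10751723 1.31132919] [0.46400176 0.05348107 0.71107112]
1477 [ 0.41354736 -0.05322803  0.07001739] [0.55486409 0.06422218 1.31132919]
(0.4661696255207062, 0.0793679803609848) 0.1328202784061432
```

View pics/crop0.png

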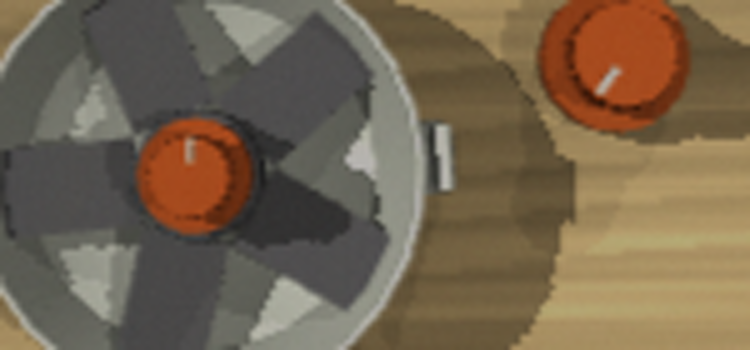

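The candidates are the orange nut on the fan's hub at (293,250), an orange one on the table at (378,226), which is larger, and a purple one at (318,170). The one on the fan fits: it isn't purple, it is the smaller orange one, and it sits on the shaft. The crop confirms this. Its white mark points roughly along +x.

Run:
```python
import numpy as np,cv2
from h import *
for n in ['top','scene']:
    f=np.load(n+'0.png.npz'); P=pts(f)
    near=(f['range_z']>0)&(np.hypot(P[...,0]-.465,P[...,1]-.079)<.04)
    for lo,hi in [(.148,.162),(.115,.125),(.108,.162)]:
        q=P[near&(P[...,2]>lo)&(P[...,2]<hi)]
        if len(q)>3: c,ra=cv2.minEnclosingCircle(q[:,:2].astype(np.float32)); print(n,lo,len(q),np.round(c,4),round(ra,4),q.mean(0).round(4))
s=r.get_state(); R=s['orientation']; d=np.array([.466,.079,.29])-s['tool_pos']
print((R.T@d*100).round(2))
for k in (1,2,): print(k,(R.T@d*100*k/2).round(2))
```

```text
top 0.148 204 [0.4643 0.0791] 0.0206 [0.4649 0.0791 0.1523]
top 0.115 171 [0.4645 0.0793] 0.0289 [0.4645 0.0774 0.1186]
top 0.108 413 [0.4645 0.0793] 0.0288 [0.4648 0.0779 0.1362]
scene 0.148 94 [0.4679 0.0818] 0.022 [0.469  0.0819 0.1519]
scene 0.115 84 [0.4689 0.082 ] 0.0303 [0.4751 0.0897 0.1182]
scene 0.108 306 [0.469  0.0822] 0.0304 [0.4736 0.0878 0.1334]
[ -3.21 -49.94 -47.2 ]
1 [ -1.61 -24.97 -23.6 ]
2 [ -3.21 -49.94 -47.2 ]
```

Sizes agree: grip radius 20.6 mm, skirt 28.9 mm, top at z = 0.152. The centre is about (0.466, 0.080). I'll move above it, turning the tool along with joint 1.

arm_command --targets '[[[-5,0,0],[-0.16,-2.5,-2.36],8.8],[[-10,0,0],[-0.32,-5,-4.72],8.8],[[-15,0,0],[-0.48,-7.5,-7.08],8.8],[[-20,0,0],[-0.64,-10,-9.44],8.8],[[-25,0,0],[-0.8,-12.5,-11.8],8.8],[[-30,0,0],[-0.96,-15,-14.16],8.8],[[-35,0,0],[-1.12,-17.5,-16.52],8.8],[[-40,0,0],[-1.28,-20,-18.88],8.8],[[-45,0,0],[-1.44,-22.5,-21.24],8.8],[[-50,0,0],[-1.6,-25,-23.6],8.8]]' --newtons 20

```text
t: 1.1
tool_pos: [0.2911, -0.215, 0.2737]
orientation: [[-0.0, 0.89, -0.456], [0.0, -0.456, -0.89], [-1.0, -0.0, -0.0]]
ft_force: [0.5, -0.1, -0.6]
gripper_width: 0.0881
```

```bash
cat > st.py <<'E'
from h import *
import sys
s=r.get_state(); R=s['orientation']; print(s['t'],s['tool_pos'].round(4),s['joint_pos'].round(3),s['ft_force'].round(2),s['ft_torque'].round(3),s['gripper_width'].round(4)); print(R.round(3).tolist())
if len(sys.argv)>3:
    print('shift cm',(R.T@(np.array([float(a) for a in sys.argv[1:4]])-s['tool_pos'])*100).round(2))
E
python3 st.py .466 .08 .29
```

```text
Traceback (most recent call last):
  File "st.py", line 3, in <module>
    s=r.get_state(); R=s['orientation']; print(s['t'],s['tool_pos'].round(4),s['joint_pos'].round(3),s['ft_force'].round(2),s['ft_torque'].round(3),s['gripper_width'].round(4)); print(R.round(3).tolist())
                                                                                                                                                    ^^^^^^^^^^^^^^^^^^^^^^^^
AttributeError: 'float' object has no attribute 'round'
```

```bash
sed -i "s/s\['gripper_width'\].round(4)/round(s['gripper_width'],4)/" st.py; python3 st.py .466 .08 .29
```

```text
1.1 [ 0.2911 -0.215   0.2737] [-0.963 -0.075  1.896  0.     1.32  -0.49 ] [ 0.53 -0.09 -0.58] [-0.063 -0.066  0.011] 0.0881
[[-0.0, 0.89, -0.456], [0.0, -0.456, -0.89], [-1.0, -0.0, -0.0]]
shift cm [ -1.63   2.13 -34.23]
```

arm_command --targets '[[[-3.7,0,0],[-0.16,0.21,-3.42],8.8],[[-7.4,0,0],[-0.32,0.42,-6.84],8.8],[[-11.1,0,0],[-0.48,0.63,-10.26],8.8],[[-14.8,0,0],[-0.64,0.84,-13.68],8.8],[[-18.5,0,0],[-0.8,1.05,-17.1],8.8],[[-22.2,0,0],[-0.96,1.26,-20.52],8.8],[[-25.9,0,0],[-1.12,1.47,-23.94],8.8],[[-29.6,0,0],[-1.28,1.7,-27.36],8.8],[[-33.3,0,0],[-1.44,1.9,-30.8],8.8],[[-37,0,0],[-1.63,2.13,-34.23],8.8]]'

```text
t: 2.1
tool_pos: [0.467, 0.0795, 0.2898]
orientation: [[-0.001, 0.985, 0.171], [-0.0, 0.171, -0.985], [-1.0, -0.001, -0.0]]
ft_force: [0.4, 0.1, -0.5]
gripper_width: 0.088
```

```bash
python3 st.py .466 .08 .29;  python3 - <<'E'
from h import *
f=grab('wrist','w1.png'); P=pts(f)
near=(f['range_z']>0)&(np.hypot(P[...,0]-.465,P[...,1]-.079)<.045)
for lo,hi in [(.148,.162),(.113,.125),(.108,.162)]:
    q=P[near&(P[...,2]>lo)&(P[...,2]<hi)]
    if len(q)>3: c,ra=cv2.minEnclosingCircle(q[:,:2].astype(np.float32)); print(lo,len(q),np.round(c,4),round(ra,4),q.mean(0).round(4))
E
```

```text
2.1 [0.467  0.0795 0.2898] [-0.079  0.176  1.589 -0.     1.378 -0.252] [ 0.44  0.07 -0.47] [-0.051 -0.062 -0.011] 0.088
[[-0.001, 0.985, 0.171], [-0.0, 0.171, -0.985], [-1.0, -0.001, -0.0]]
shift cm [-0.02 -0.09 -0.06]
0.148 1599 [0.4674 0.0798] 0.0211 [0.4671 0.0809 0.1527]
0.113 907 [0.4674 0.0801] 0.029 [0.4653 0.0918 0.1189]
0.108 2715 [0.4673 0.0802] 0.029 [0.4663 0.0858 0.1399]
```

View pics/w1.png

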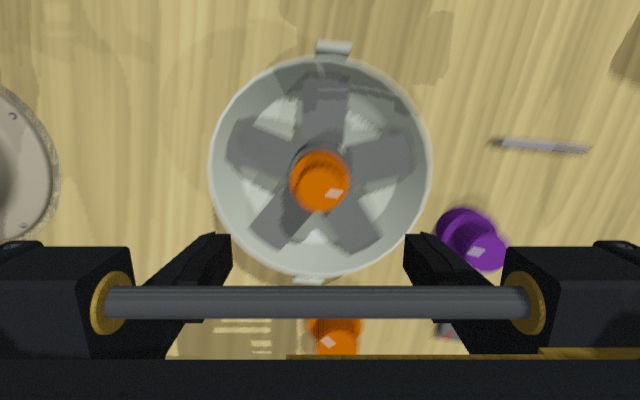

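The wrist view shows the nut at (320,180), centred at (0.467, 0.080), within 2 mm of the top camera. I'll descend to z ≈ 0.141 and then close.

arm_command --targets '[[[0,0,0],[2,0,-0.05],8.8],[[0,0,0],[4,0,-0.05],8.8],[[0,0,0],[6.5,0,-0.05],8.8],[[0,0,0],[9,0,-0.05],7.5],[[0,0,0],[11,0,-0.05],7],[[0,0,0],[12.5,0,-0.05],6.5],[[0,0,0],[13.5,0,-0.05],6],[[0,0,0],[14.3,0,-0.05],6],[[0,0,0],[14.8,0,-0.05],6],[[0,0,0],[14.85,0,-0.05],6]]'

```text
t: 3.15
tool_pos: [0.4664, 0.0786, 0.1413]
orientation: [[-0.0, 0.986, 0.169], [0.0, 0.169, -0.986], [-1.0, -0.0, -0.0]]
ft_force: [-0.2, -0.8, 0.7]
gripper_width: 0.06
```

arm_command --targets '[[[0,0,0],[0,0,0],5],[[0,0,0],[0,0,0],4.5],[[0,0,0],[0,0,0],4.0],[[0,0,0],[0,0,0],3.5],[[0,0,0],[0,0,0],3],[[0,0,0],[0,0,0],3],[[0,0,0],[0,0,0],3],[[0,0,0],[0,0,0],3],[[0,0,0],[0,0,0],3],[[0,0,0],[0,0,0],3]]'

```text
t: 4.15
tool_pos: [0.4667, 0.0786, 0.1418]
orientation: [[0.001, 0.986, 0.169], [-0.0, 0.169, -0.986], [-1.0, 0.001, 0.0]]
ft_force: [-0.1, -0.0, 5.6]
gripper_width: 0.0394
```

```bash
python3 st.py .467 .08 .141
```

```text
4.15 [0.4667 0.0786 0.1418] [-0.081  0.333  1.802  0.     1.006 -0.251] [-0.13 -0.04  5.57] [-0.032  0.001 -0.069] 0.0394
[[0.001, 0.986, 0.169], [-0.0, 0.169, -0.986], [-1.0, 0.001, 0.0]]
shift cm [ 0.08  0.06 -0.14]
```

Gripped at 39.4 mm. I'll try the ordinary loosening direction first (counter-clockwise from above, negative tool x), 30° gently.

arm_command --targets '[[[-3,0,0],[0,0,0],3],[[-6,0,0],[0,0,0],3],[[-9,0,0],[0,0,0],3],[[-12,0,0],[0,0,0],3],[[-15,0,0],[0,0,0],3],[[-18,0,0],[0,0,0],3],[[-21,0,0],[0,0,0],3],[[-24,0,0],[0,0,0],3],[[-27,0,0],[0,0,0],3],[[-30,0,0],[0,0,0],3]]'

```text
t: 5.15
tool_pos: [0.4678, 0.0772, 0.1422]
orientation: [[0.004, 0.768, 0.64], [-0.003, 0.64, -0.768], [-1.0, 0.001, 0.005]]
ft_force: [3.2, -10.2, 4.5]
gripper_width: 0.0395
```

```bash
python3 st.py; python3 -c "
from h import *
grab('wrist','w2.png'); f=grab('top','t2.png'); cv2.imwrite('pics/t2c.png',cv2.resize(f['pixels'][200:300,240:350,::-1],None,fx=5,fy=5))"
```

```text
5.15 [0.4678 0.0772 0.1422] [-0.083  0.333  1.8   -0.003  1.004 -0.776] [  3.19 -10.21   4.53] [-1.789 -0.623 -0.263] 0.0395
[[0.004, 0.768, 0.64], [-0.003, 0.64, -0.768], [-1.0, 0.001, 0.005]]
```

View pics/w2.png

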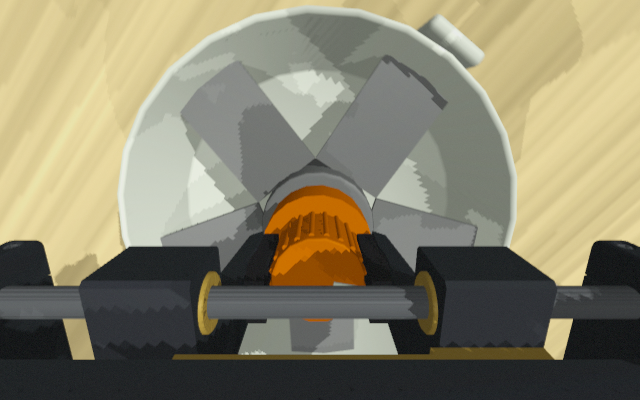

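Torque rose about 0.2 Nm in resistance, which is not conclusive because the mark is partly hidden. I'll turn another 15° and watch, while correcting the lateral offset.

arm_command --targets '[[[-2,0,0],[0,0,0],3],[[-4,0,0],[0,0,0],3],[[-6,0,0],[0,0,0],3],[[-8,0,0],[0,0,0],3],[[-10,0,0],[0,0,0],3],[[-12,0,0],[0,0,0],3],[[-14,0,0],[0,0,0],3],[[-15,0,0],[0,0,0],3],[[-15,0,0],[0,0,0],3],[[-15,0,0],[0,0,0],3]]'

```text
t: 6.25
tool_pos: [0.4657, 0.0783, 0.1415]
orientation: [[-0.002, 0.578, 0.816], [-0.0, 0.816, -0.578], [-1.0, -0.002, -0.002]]
ft_force: [-6.1, -2.1, 5.6]
gripper_width: 0.0393
```

```bash
python3 st.py; python3 -c "
from h import *
grab('wrist','w3.png')
a=[cv2.imread('pics/%s.png'%n)[220:340,200:440] for n in('w2','w3')]
cv2.imwrite('pics/w23.png',cv2.resize(np.vstack(a),None,fx=2.4,fy=2.4))"
```

```text
6.25 [0.4657 0.0783 0.1415] [-8.200e-02  3.330e-01  1.803e+00 -1.000e-03  1.008e+00 -1.036e+00] [-6.08 -2.14  5.61] [-0.452  0.696 -0.457] 0.0393
[[-0.002, 0.578, 0.816], [-0.0, 0.816, -0.578], [-1.0, -0.002, -0.002]]
```

View pics/w23.png

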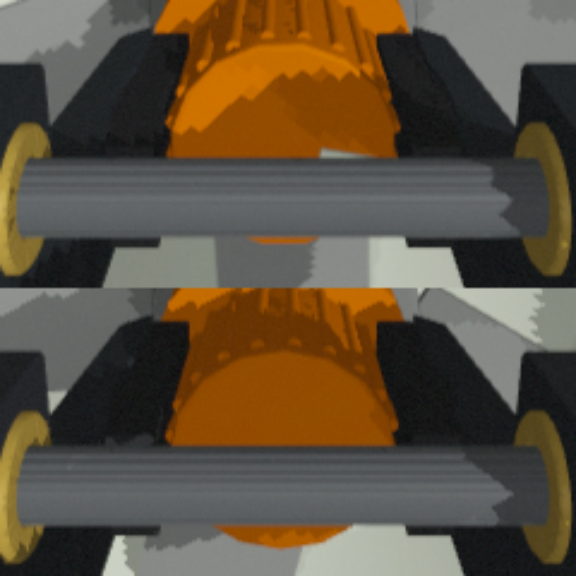

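The mark moved relative to the jaws and the torque climbed to −0.46 Nm, so the nut came up hard and the fingers slipped. Counter-clockwise is the wrong way, which makes this a reverse thread. Now clockwise.

arm_command --targets '[[[5,0,0],[0,0.05,0],3],[[10,0,0],[0,0.1,0],3],[[15,0,0],[0,0.12,0],3],[[20,0,0],[0,0.12,0],3],[[25,0,0],[0,0.12,0],3],[[30,0,0],[0,0.12,0],3],[[35,0,0],[0,0.12,0],3],[[40,0,0],[0,0.12,0],3],[[45,0,0],[0,0.12,0],3],[[50,0,0],[0,0.12,0],3]]'

```text
t: 7.3
tool_pos: [0.4672, 0.0795, 0.1415]
orientation: [[0.0, 0.997, 0.079], [-0.0, 0.079, -0.997], [-1.0, 0.0, 0.0]]
ft_force: [0.6, -0.7, 2.3]
gripper_width: 0.0395
```

```bash
python3 st.py
```

```text
7.3 [0.4672 0.0795 0.1415] [-0.079  0.335  1.8   -0.     1.007 -0.158] [ 0.57 -0.7   2.27] [-0.107  0.023 -0.037] 0.0395
[[0.0, 0.997, 0.079], [-0.0, 0.079, -0.997], [-1.0, 0.0, 0.0]]
```

arm_command --targets '[[[4,0,0],[0,0,0],3],[[8,0,0],[0,0,0],3],[[12,0,0],[0,0,0],3],[[16,0,0],[0,0,0],3],[[20,0,0],[0,0,0],3],[[24,0,0],[0,0,0],3],[[28,0,0],[0,0,0],3],[[30,0,0],[0,0,0],3],[[30,0,0],[0,0,0],3],[[30,0,0],[0,0,0],3]]'

```text
t: 8.3
tool_pos: [0.4672, 0.0796, 0.1415]
orientation: [[-0.0, 0.905, -0.426], [0.0, -0.426, -0.905], [-1.0, -0.0, -0.0]]
ft_force: [-0.8, -0.8, 3.0]
gripper_width: 0.0394
```

```bash
python3 st.py; python3 -c "
from h import *
grab('wrist','w4.png');"
```

```text
8.3 [0.4672 0.0796 0.1415] [-0.079  0.335  1.8    0.     1.007  0.361] [-0.75 -0.85  2.98] [-0.058  0.071 -0.031] 0.0394
[[-0.0, 0.905, -0.426], [0.0, -0.426, -0.905], [-1.0, -0.0, -0.0]]
```

View pics/w4.png

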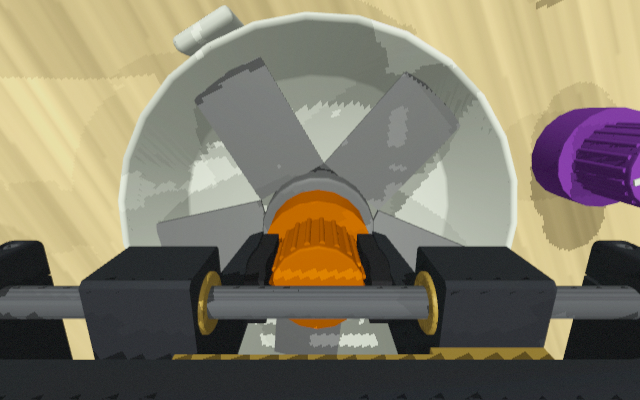

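80° clockwise with no resistance confirms that this way loosens. Next I'll continue to the end stop.

arm_command --targets '[[[3,0,0],[0,0,0],3],[[6,0,0],[0,0,0],3],[[9,0,0],[0,0,0],3],[[12,0,0],[0,0,0],3],[[15,0,0],[0,0,0],3],[[18,0,0],[0,0,0],3],[[21,0,0],[0,0,0],3],[[24,0,0],[0,0,0],3],[[27,0,0],[0,0,0],3],[[30,0,0],[0,0,0],3]]'

```text
t: 9.35
tool_pos: [0.4689, 0.079, 0.1421]
orientation: [[0.005, 0.569, -0.822], [-0.002, -0.822, -0.569], [-1.0, 0.004, -0.003]]
ft_force: [8.6, -3.1, 0.8]
gripper_width: 0.0393
```

```bash
python3 st.py
```

```text
9.35 [0.4689 0.079  0.1421] [-8.000e-02  3.350e-01  1.798e+00 -1.000e-03  1.004e+00  8.860e-01] [ 8.57 -3.13  0.76] [-0.601 -1.286  0.646] 0.0393
[[0.005, 0.569, -0.822], [-0.002, -0.822, -0.569], [-1.0, 0.004, -0.003]]
```

Torque is +0.65 Nm, so it is against the end stop. I'll ease off 2° and lift gently.

arm_command --targets '[[[-2,0,0],[0,0,0],3],[[-3,0,0],[0,0,0],3],[[-3,0,0],[-0.1,0,0],3],[[-3,0,0],[-0.2,0,0],3],[[-3,0,0],[-0.3,0,0],3],[[-3,0,0],[-0.4,0,0],3],[[-3,0,0],[-0.6,0,0],3],[[-3,0,0],[-0.8,0,0],3],[[-3,0,0],[-1.0,0,0],3],[[-3,0,0],[-1.0,0,0],3]]' --newtons 25

```text
t: 10.35
tool_pos: [0.468, 0.0795, 0.1518]
orientation: [[0.003, 0.612, -0.791], [-0.0, -0.791, -0.612], [-1.0, 0.002, -0.002]]
ft_force: [4.9, 0.3, 1.1]
gripper_width: 0.0396
```

```bash
python3 st.py; python3 -c "
from h import *
grab('wrist','w5.png');"
```

```text
10.35 [0.468  0.0795 0.1518] [-0.079  0.321  1.788  0.     1.03   0.833] [4.9  0.28 1.13] [-0.043 -0.877  0.043] 0.0396
[[0.003, 0.612, -0.791], [-0.0, -0.791, -0.612], [-1.0, 0.002, -0.002]]
```

View pics/w5.png

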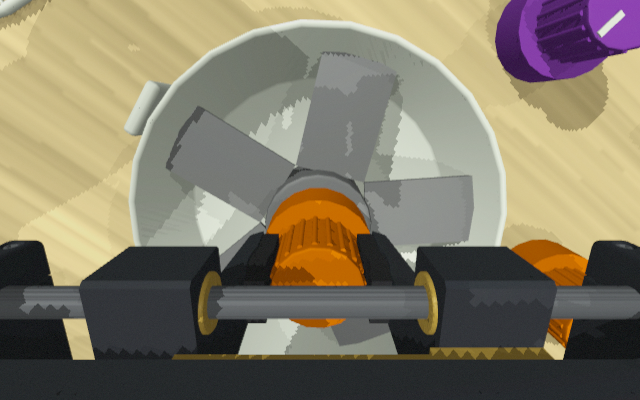

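It lifts with no pull and moves with the fingers. Raising it another 9 cm.

arm_command --targets '[[[0,0,0],[-0.6,0,0],3],[[0,0,0],[-1.5,0,0],3],[[0,0,0],[-2.6,0,0],3],[[0,0,0],[-3.8,0,0],3],[[0,0,0],[-5,0,0],3],[[0,0,0],[-6.2,0,0],3],[[0,0,0],[-7.3,0,0],3],[[0,0,0],[-8.2,0,0],3],[[0,0,0],[-8.8,0,0],3],[[0,0,0],[-9,0,0],3]]'

```text
t: 11.4
tool_pos: [0.4673, 0.0795, 0.2421]
orientation: [[0.001, 0.612, -0.791], [-0.0, -0.791, -0.612], [-1.0, 0.0, -0.0]]
ft_force: [0.2, 0.7, -0.4]
gripper_width: 0.0392
```

arm_command --targets '[[[0,0,0],[0,0,0],3],[[0,0,0],[0,0,0],3],[[0,0,0],[0,0,0],3],[[0,0,0],[0,0,0],3],[[0,0,0],[0,0,0],3],[[0,0,0],[0,0,0],3],[[0,0,0],[0,0,0],3],[[0,0,0],[0,0,0],3],[[0,0,0],[0,0,0],3],[[0,0,0],[0,0,0],3]]'

```text
t: 12.4
tool_pos: [0.4672, 0.0795, 0.2415]
orientation: [[-0.0, 0.612, -0.791], [0.0, -0.791, -0.612], [-1.0, -0.0, -0.0]]
ft_force: [-0.1, 0.4, -0.9]
gripper_width: 0.039
```

```bash
python3 st.py
python3 - <<'E'
from h import *
f=grab('scene','s6.png'); cv2.imwrite('pics/s6c.png',cv2.resize(f['pixels'][120:280,280:480,::-1],None,fx=3.5,fy=3.5)); P=pts(f)
hsv=cv2.cvtColor(f['pixels'],cv2.COLOR_RGB2HSV)
m=(cv2.inRange(hsv,(3,150,90),(14,255,255))>0)&(np.hypot(P[...,0]-.467,P[...,1]-.08)<.05)&(f['range_z']>0)
q=P[m]; print(len(q),q.min(0).round(3),q.max(0).round(3),np.percentile(q[:,2],[3,97]) )
grab('wrist','w6.png')
E
```

```text
12.4 [0.4672 0.0795 0.2415] [-0.079  0.214  1.67   0.     1.257  0.833] [-0.12  0.36 -0.88] [-0.033 -0.031  0.012] 0.039
[[-0.0, 0.612, -0.791], [0.0, -0.791, -0.612], [-1.0, -0.0, -0.0]]
297 [0.448 0.061 0.195] [0.496 0.109 0.256] [0.19898219 0.25337306]
```

View pics/s6c.png

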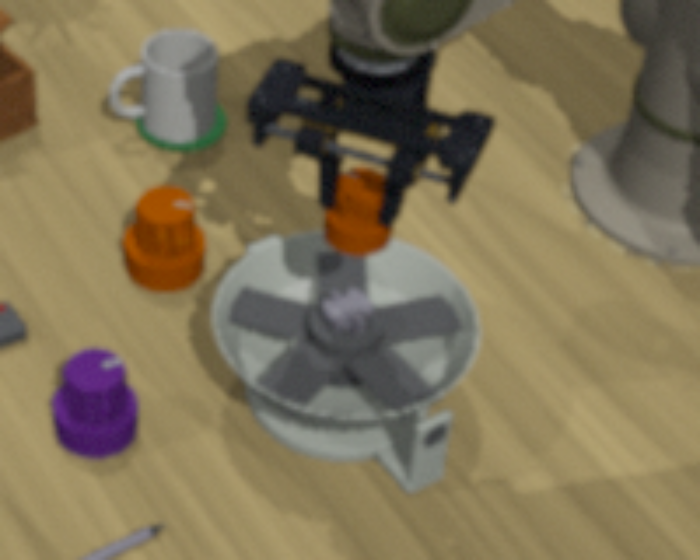

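View pics/w6.png

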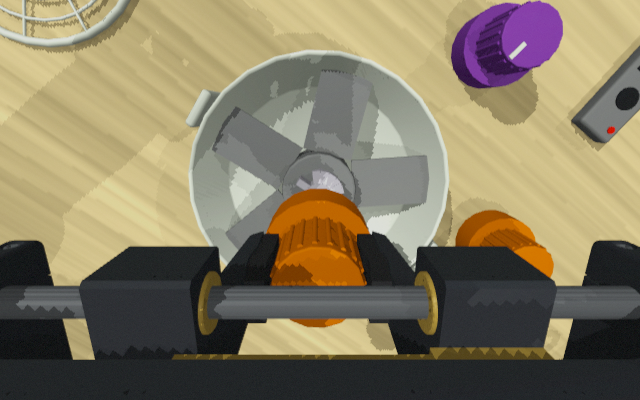

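The scene crop shows the nut upright in the jaws at about (360,210), with the bare stem at (345,305) below it. Its underside is at z ≈ 0.195, 100 mm above the hub, and the arm is steady. Handing in.

```bash
python3 -c "
from cell import r
print(r.finish_job())"
```

```text
the job is handed in; nothing more can be done
None
```

The blade nut is off the fan and held upright in the gripper above the shaft, and I have handed the job in. No verdict is reported.

- **Thread:** it is a reverse thread. Counter-clockwise came up hard: torque rose to about 0.46 Nm and the fingers slipped on the nut. Clockwise turned freely from there to the end stop, where I felt about 0.65 Nm.
- **Last checks:**
  - The underside is about 100 mm above the hub face.
  - The gripper is within about 1 mm of the measured shaft axis.
  - The opening is 39 mm, as expected for the 40 mm grip, with the grip force set to 25 N.
  - The wrist force is about 1 N, and the bare stem shows below the nut.
  - The run took about 12.5 s of the 51 s.
- **Disagreement:** before the grasp, the top and wrist cameras put the nut's centre 2–3 mm apart, and the scene camera was up to 5 mm off the top one. I used the wrist reading.
- **Not measured:** the angle the nut itself turned, because the fingers slipped. I relied on feeling the end stop and on it lifting without resistance. I also did not measure the other objects at the end. The arm was only moved clear of them, and those visible in the last pictures look undisturbed.

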